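Show which spray can goes into which cup

ROBOT

A 6-joint arm with a two-finger parallel gripper is mounted at the origin on the work surface. World frame = base frame: x ahead of the robot, y to its left, z up, the work surface at z = 0. Lengths are in m, angles in rad, forces in N, time in s.
With the tool pointing down it reaches from about 0.375 to 0.975 m from the base axis. Payload 3.8 kg.
Tool frame: the origin (TCP) lies between the finger pads, 19 mm behind the fingertips; this is the grasp point; z points along the fingers, y is the line along which they close (so a half turn about z gives the same grasp; the last joint's range is limited). The gripper opens to 88 mm and grips with 3 to 60 N. Pads are 18 mm wide; open, the fingers measure 123 mm over their backs; the gripper's body (75 mm by 187 mm) begins 45 mm behind the grasp point.
Start: joints at [-1.225, 0.264, 1.604, -0, 1.274, -0.037], TCP at [0.252, -0.626, 0.257] pointing down, gripper open.
Joint ranges: [-2.63, 2.63], [-0.94, 2.18], [0.31, 2.57], [-1.31, 4.45], [0, 2.66], [-2.55, 2.55]. Speed limits (rad/s): [2.57, 2.57, 3.14, 3.14, 3.14, 3.14].

INTERFACE

Orientations are given as a unit quaternion [x, y, z, w].
In Python, from workcell import robot gives the robot as it stands.
- The arm moves only by the shell command python3 -m handwheel 'ROWS' [OPENING] [FORCE]. ROWS is JSON, a list of rows, each a list of 2 entries, a list of its own where there are three numbers: the shift along the tool's x, y, z as a fraction of full scale, then the turn, a rotation vector about the tool's x, y, z as a fraction of full scale. A call has 1 to 5 rows; each row shifts and turns the commanded pose from where the row before left it, along the tool's axes as they then stand; what a row does not reach is not made up. Full scale, the value 1, is 0.025 m for a shift and 0.1 rad for a turn. A row lasts 1/12 s, in which the tool goes at most 41.7 mm and 7.16 degrees, less where a joint would pass 70% of its speed; a pose out of reach is approached as far as the arm can. A call with a number of a shift or a turn outside -1 to 1 is refused whole. A call with a gripper value outside its range is refused whole. OPENING is the gripper's target within -1 to 1 (fully open at 1, half-way at 0, shut at -1), set as the call begins (- or left out, the last holds). The fingers move at their own pace and stop on an object; FORCE is the grip in N (left out, the last holds). Time passes only in rows, so rows that do not move let the fingers close. It gives the time, the measured TCP pose, the force, the opening and the grip force at its end, in the units of the state.
- robot.get_obs(): the state, without advancing time (a new reading comes with each control period).
- robot.grab_frame(name): name is "scene" or "top"; returns the picture (384x512x3 uint8, blue, green, red); there is no depth.
- robot.calibration(name): a dict with "fx", "fy", "cx", "cy" (pixels), "extrinsics" (4x4, takes a point from world to camera coordinates). Camera axes: x right, y up, looking along -z (the intrinsics and any distortion apply to the point x, -y, -z); pixel columns grow to the right and rows downward; lengths in m; the calibration is good to about 2 mm. A picture is of the moment at which its call begins. calibration takes no time and is no camera call.
- robot.job_done(): hands the job in; it is judged then, once.
Trained networks look in the newest picture that a camera, given by its name, has taken for a name from the list of things; names that differ only in an ending like _2 or _b are one class to them, and where a whole thing is asked for, a point or a joint stands for the part that bears it (a point fixed in the world has none). Each returns a list of dicts, best first, with "p" (0 to 1); they miss things now and then, are a little off and sometimes report something else, mostly with a low value. They report only what shows in the picture. A call takes as long as a camera call.
- robot.find_in(name, camera): "location" ([x, y, z] in m, in world coordinates, good to about 4 mm: the middle of the surface that is visible of it).
The state is a dict: "t": time; "q": joint angles; "qvel": joint speeds; "joint_torque": joint torques, N m; "tool_pos": TCP position; "ee_rot": TCP orientation; "contact_force": force on the tool from outside, world axes, zero at the start; "wrist_torque": the same for the moment, N m; "finger_gap": opening from 0.0 (shut) to 1.0 (fully open); "grasp_force": force on a finger pad.
Only numpy, scipy, OpenCV 4.12 (cv2) and the standard library are available. Lean on these libraries where they do the work, as an engineer would, in place of code of your own. Each camera call takes 0.05 s, during which the arm holds its last target. There are 200 camera calls.

TASK

Call the helper by pressing the button on the call box all the way down and letting it go. Then show what goes where: hold the fingertips just above the middle of the cap of the shortest of the three spray cans, without touching it, for two seconds, then move them just above the middle of the mouth of the one empty cup in the caddy and finish there, with the hand still and pointing. Touch nothing but the call box and its button, and point at no other can and no filled cup.

Things in the scene. Friction and masses are not known exactly. Their poses are not given: they have to be found in the camera images.
- call (a joint): travel of the call button: 0 released, 0.006 m fully down; a spring brings it back up, about 5 N holds it fully down. It moves straight down
- call_top (a point): centre of the top face of the round white call button (32 mm across) on top of the grey call box, 112 mm above the table when released, in a black round collar 48 mm across and 12 mm high; moves down with the button
- callbox: grey box 70 x 70 x 90 mm high, fixed to the table, with the only push button in the scene on top; origin at the centre of its underside
- can_short: shortest of three round spray cans alike in look: aluminium with grey band and white cap, 52 mm across, 110 mm high; loose, upright; origin at the centre of its underside, z up
- can_short_top (a point): centre of the top of the shortest can's cap (cap 45 mm across), z up
- can_mid: middle spray can, 52 mm across, 140 mm high; loose; origin at the centre of its underside
- can_mid_top (a point): centre of the top of the middle can's cap
- can_tall: tallest spray can, 52 mm across, 165 mm high; loose; origin at the centre of its underside
- can_tall_top (a point): centre of the top of the tallest can's cap
- caddy: black base plate 110 x 310 x 12 mm with 30 mm high end lips, fixed to the table, carrying three equal round black cups in a row 95 mm apart along its y; origin at the centre of its underside
- cup_empty: the empty cup: 86 mm across the mouth, 110 mm high, wall 3 mm, fixed on the caddy; any place of the row; origin at the centre of its underside, 12 mm above the table
- cup_empty_rim (a point): centre of the empty cup's mouth, level with its rim (122 mm above the table), z up
- cup_bottle: like the empty cup, but with a bottle standing in it; origin at the centre of its underside
- cup_brush: like the empty cup, but with a dish brush standing in it; origin at the centre of its underside
- bottle: white bottle with grey cap, 46 mm across, 145 mm high, standing loose in its cup and rising about 40 mm above the rim; origin at the centre of its underside
- dish_brush: round dish brush, 48 mm across, 145 mm high, head down, standing loose in its cup, its thin wooden handle rising about 40 mm above the rim; origin at the centre of its underside
- scrub_brush: wooden scrubbing brush lying bristles down, 45 x 115 x 40 mm, loose; origin at the centre of its underside
- soap_box: white soap box with a brown lid panel, 75 x 110 x 44 mm, loose; origin at the centre of its underside
- polish_jar: small glass jar with steel lid, 54 mm across, 45 mm high, loose; origin at the centre of its underside

How it is judged:
By the outcome, as a careful person would: the job done as asked, in the order asked, and still so for the second after the job is handed in, with the robot touching nothing.
It also fails if it takes over 53 s, if anything falls off the work surface, if the arm or the gripper's body presses on something with over 40 N, if the wrist force passes 120 N, or if a joint passes its speed limit or range.

## Working session

There is one attempt and no reset: what is moved stays moved. The work goes in short steps, Python scripts to look and compute and a shell command to move; the robot and the scene stay as the last step left them, time stands still between calls to the robot, and variables do not carry over. Pictures are saved under pics/ and viewed, at most 10 in all, crops included, and the job is handed in when it is done.

```bash
mkdir -p pics; python3 - <<'E'
from workcell import robot
import cv2,numpy as np
for c in("scene","top"): cv2.imwrite(f"pics/{c}0.png",robot.grab_frame(c))
for n in["call_top","can_short","can_mid","can_tall","cup_empty","cup_bottle","cup_brush","scrub_brush","soap_box","polish_jar","caddy"]:
  for c in("scene","top"):
    print(n,c,[(np.round(d["location"],3).tolist(),round(d["p"],2)) for d in robot.find_in(n,c)[:3]])
o=robot.get_obs();print(o["t"],o["tool_pos"],o["ee_rot"],o["finger_gap"])
E
```

```text
call_top scene []
call_top top [([0.688, -0.024, 0.116], 0.65)]
can_short scene [([0.488, -0.293, 0.067], 0.84)]
can_short top [([0.468, -0.299, 0.098], 0.56)]
can_mid scene [([0.62, -0.199, 0.09], 0.7)]
can_mid top [([0.598, -0.21, 0.117], 0.93)]
can_tall scene [([0.488, -0.045, 0.106], 0.61)]
can_tall top [([0.492, 0.344, 0.069], 0.32)]
cup_empty scene [([0.48, 0.328, 0.082], 0.77), ([0.527, 0.267, 0.009], 0.5)]
cup_empty top [([0.491, 0.346, 0.074], 0.94)]
cup_bottle scene [([0.509, 0.145, 0.092], 0.86)]
cup_bottle top [([0.496, 0.15, 0.093], 0.79), ([0.491, 0.343, 0.071], 0.74), ([0.665, -0.349, 0.05], 0.57)]
cup_brush scene [([0.506, 0.236, 0.087], 0.87)]
cup_brush top []
scrub_brush scene [([0.462, -0.191, 0.036], 0.89)]
scrub_brush top [([0.444, -0.195, 0.042], 0.62)]
soap_box scene [([0.681, -0.337, 0.044], 0.94), ([0.706, -0.004, 0.084], 0.16)]
soap_box top [([0.664, -0.346, 0.046], 0.98)]
polish_jar scene [([0.388, -0.035, 0.044], 0.79)]
polish_jar top [([0.375, -0.039, 0.045], 0.66)]
caddy scene [([0.526, 0.265, 0.012], 0.55), ([0.498, 0.139, 0.122], 0.37)]
caddy top [([0.454, 0.196, 0.012], 0.97), ([0.669, -0.348, 0.047], 0.66)]
1.2 [ 0.25210615 -0.626161    0.25741097] [ 9.81740813e-01  1.90223489e-01 -3.15206824e-06  1.66666192e-05] 1.0028421416901774
```

View pics/scene0.png

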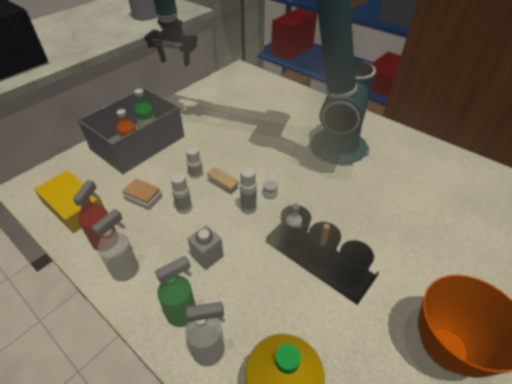

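View pics/top0.png

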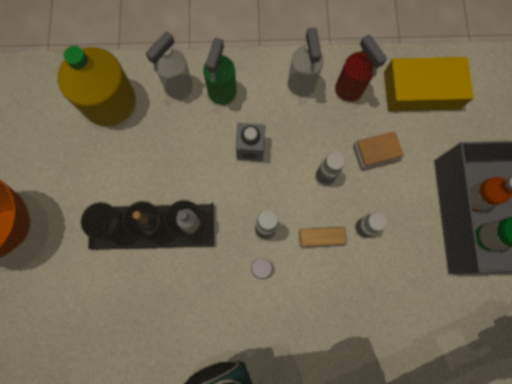

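The scene view shows cans at about (194,160), (181,192) and (248,188), the call box at (206,245), and the caddy with its empty cup at (355,262). In the top view these are the cans at (372,225), (330,167) and (267,223), the button at (250,134) and the empty cup at (100,220). I'll zoom in to triangulate the caps, the button and the rim.

```bash
python3 - <<'E'
from workcell import robot
import cv2,numpy as np
s=cv2.imread("pics/scene0.png");t=cv2.imread("pics/top0.png")
def crop(im,x,y,w,h,k):
    o=cv2.resize(im[y:y+h,x:x+w],None,fx=k,fy=k,interpolation=cv2.INTER_CUBIC)
    for i in range(0,w,10):
        cv2.line(o,(i*k,0),(i*k,6 if (x+i)%50 else 14),(0,0,255),1);
        if (x+i)%20==0: cv2.putText(o,str(x+i),(i*k,24),0,.4,(0,0,255),1)
    for j in range(0,h,10):
        cv2.line(o,(0,j*k),(6,j*k),(0,0,255),1)
        if (y+j)%20==0: cv2.putText(o,str(y+j),(8,j*k+4),0,.4,(0,0,255),1)
    return o
cv2.imwrite("pics/topz.png",crop(t,230,110,160,140,5)[:600,:800])
cv2.imwrite("pics/scenez.png",crop(s,160,140,130,120,5))
c=np.hstack([crop(t,70,190,150,70,5)[:, :750]]);d=crop(s,260,190,130,50*2+12,2)
cv2.imwrite("pics/caddyz.png",np.vstack([c,cv2.copyMakeBorder(d,0,0,0,750-d.shape[1],cv2.BORDER_CONSTANT)])[:600])
for n in("scene","top"):print(robot.calibration(n))
E
```

```text
{'fx': 353.42632470011637, 'fy': 353.42632470011637, 'cx': 248.4878665515418, 'cy': 191.63301807838042, 'extrinsics': array([[-0.65737566,  0.75350006, -0.00974224,  0.35219315],
       [-0.54751253, -0.46870328,  0.69321516,  0.18164534],
       [ 0.51777145,  0.46103677,  0.72066485, -1.38829424],
       [ 0.        ,  0.        ,  0.        ,  1.        ]])}
{'fx': 404.7507893957114, 'fy': 404.7507893957114, 'cx': 250.315053978379, 'cy': 201.01220860624088, 'extrinsics': array([[-0.02636184, -0.99964135,  0.00471405, -0.0073525 ],
       [ 0.97839146, -0.02483348,  0.20526436, -0.53835558],
       [-0.20507368,  0.01002334,  0.97869521, -0.93880552],
       [ 0.        ,  0.        ,  0.        ,  1.        ]])}
```

View pics/topz.png

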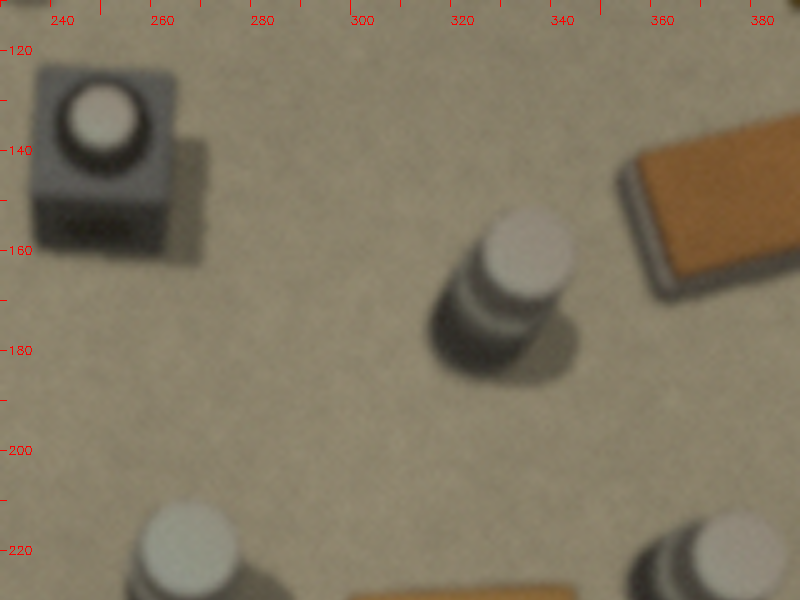

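View pics/scenez.png

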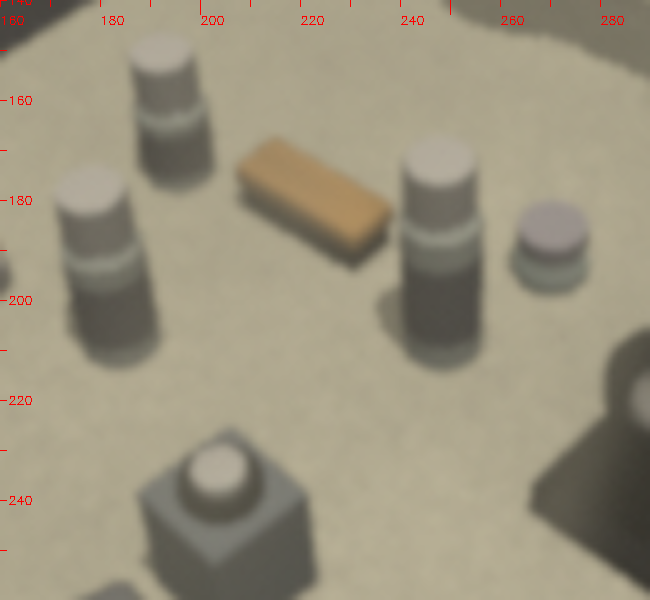

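View pics/caddyz.png

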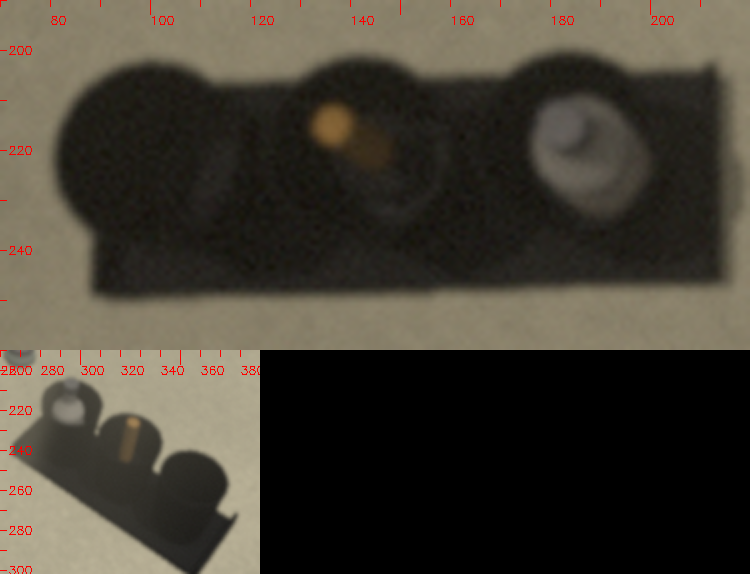

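The top zoom puts the button at (250.4,133.4) and the caps at (335.6,160.4), (268,219.8) and (377.8,221.4). In the scene zoom the button is at (203.6,233.8) and the caps at (178.2,178), (247.8,172.2) and (192.4,150.8). The left cup, with its rim centre near (100.5,222) in top, is empty. The other two hold the brush and the bottle.

```bash
cat >h.py <<'E'
from workcell import robot
import numpy as np,cv2
def P(n):
    c=robot.calibration(n);return np.array([[c["fx"],0,c["cx"]],[0,c["fy"],c["cy"]],[0,0,1]])@np.diag([1,-1,-1])@c["extrinsics"][:3]
def proj(n,X):
    h=P(n)@np.vstack([np.atleast_2d(X).T,np.ones(len(np.atleast_2d(X)))]);return (h[:2]/h[2]).T
def onplane(n,uv,z):
    M=P(n);H=np.c_[M[:,0],M[:,1],M[:,2]*z+M[:,3]];x=np.linalg.solve(H,[*uv,1]);return x[:2]/x[2]
def tri(s,t):
    x=cv2.triangulatePoints(P("scene"),P("top"),np.array(s,float),np.array(t,float))[:,0];return x[:3]/x[3]
E
python3 - <<'E'
from h import *
D=dict(button=((203.6,233.8),(250.4,133.4),.112),short=((192.4,150.8),(377.8,221.4),.110),mid=((178.2,178),(335.6,160.4),.14),tall=((247.8,172.2),(268,219.8),.165))
for k,(s,t,z) in D.items():print(k,tri(s,t).round(4),onplane("scene",s,z).round(4),onplane("top",t,z).round(4))
a=np.linspace(0,2*np.pi,200)
for n,p in(("top",(100.5,222)),("scene",(351,258))):
    c=onplane(n,p,.122);print(n,c.round(4))
t=cv2.imread("pics/top0.png");s=cv2.imread("pics/scene0.png")
c=onplane("top",(100.5,222),.122)
out=[]
for im,n,(x,y) in((t,"top",(65,185)),(s,"scene",(290,200))):
    z=cv2.resize(cv2.convertScaleAbs(im[y:y+110,x:x+90],alpha=2),None,fx=4.4,fy=4.4,interpolation=cv2.INTER_CUBIC)
    uv=proj(n,np.c_[c[0]+.043*np.cos(a),c[1]+.043*np.sin(a),.122+0*a])
    cv2.polylines(z,[((uv-[x,y]+.5)*4.4).astype(int)],True,(0,0,255),1);out.append(z)
cv2.imwrite("pics/rim.png",np.hstack(out))
E
```

```text
button [ 0.6944 -0.0246  0.1041] [ 0.6975 -0.0184] [ 0.692  -0.0253]
short [ 0.4714 -0.3139  0.1017] [ 0.4769 -0.3031] [ 0.4713 -0.3126]
mid [ 0.6115 -0.2189  0.1337] [ 0.6145 -0.211 ] [ 0.6106 -0.2187]
tall [ 0.4733 -0.0569  0.1574] [ 0.4788 -0.0503] [ 0.4727 -0.0573]
top [0.4842 0.3194]
scene [0.5134 0.323 ]
```

View pics/rim.png

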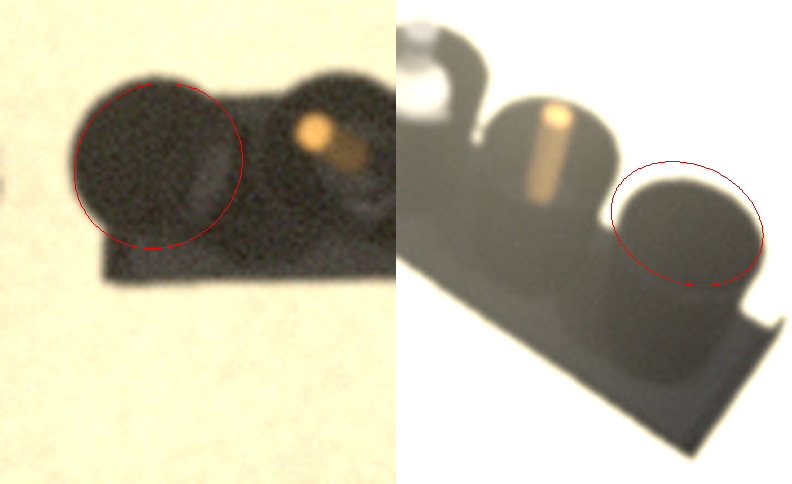

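The cap heights rank the cans as expected: short at (0.471,-0.313), mid at (0.611,-0.218), tall at (0.473,-0.057). The two cameras differ by about 7 mm in position, so I'll check them against the robot's own tip near the button. I'm starting the move there, with the fingers shut and the hand raised.

```bash
python3 -m handwheel '[[[1,-0.62,-0.4],[0,0,0]],[[1,-0.62,-0.4],[0,0,0]],[[1,-0.62,-0.4],[0,0,0]],[[1,-0.62,0],[0,0,0]],[[1,-0.62,0],[0,0,0]]]' -1
python3 -m handwheel '[[[1,-0.62,0],[0,0,0]],[[1,-0.62,0],[0,0,0]],[[1,-0.62,0],[0,0,0]],[[1,-0.62,0],[0,0,0]],[[1,-0.62,0],[0,0,0]]]'
python3 -m handwheel '[[[1,-0.62,0],[0,0,0]],[[1,-0.62,0],[0,0,0]],[[1,-0.62,0],[0,0,0]],[[1,-0.62,0],[0,0,0]],[[1,-0.62,0],[0,0,0]]]'
python3 -m handwheel '[[[1,-0.62,0],[0,0,0]],[[1,-0.62,0],[0,0,0]],[[1,-0.62,0],[0,0,0]],[[1,-0.62,0],[0,0,0]],[[1,-0.62,0],[0,0,0]]]'
python3 -m handwheel '[[[1,-0.62,0],[0,0,0]],[[1,-0.62,0],[0,0,0]],[[1,-0.62,0.5],[0,0,0]],[[1,-0.62,0.5],[0,0,0]],[[0.5,-0.3,0.5],[0,0,0]]]'
```

```text
t: 1.62
tool_pos: [0.34, -0.507, 0.2887]
ee_rot: [0.982, 0.19, 0.0, 0.001]
contact_force: [-0.5, -0.1, -0.8]
finger_gap: 0.648
grasp_force: 0.0
t: 2.03
tool_pos: [0.4268, -0.3877, 0.2876]
ee_rot: [0.982, 0.19, 0.0, 0.0]
contact_force: [0.9, -0.4, 0.2]
finger_gap: 0.27
grasp_force: 0.0
t: 2.45
tool_pos: [0.5138, -0.2691, 0.2876]
ee_rot: [0.982, 0.19, 0.0, 0.0]
contact_force: [0.5, 0.7, 0.0]
finger_gap: 0.003
grasp_force: 0.0
t: 2.87
tool_pos: [0.6008, -0.1505, 0.2876]
ee_rot: [0.982, 0.19, 0.0, 0.0]
contact_force: [0.5, -1.0, -0.2]
finger_gap: 0.003
grasp_force: 0.0
t: 3.28
tool_pos: [0.6803, -0.0425, 0.2497]
ee_rot: [0.982, 0.191, 0.001, -0.0]
contact_force: [-0.1, 0.2, -0.9]
finger_gap: 0.006
grasp_force: 0.0
```

```bash
python3 -m handwheel '[[[0.36,-0.25,0.8],[0,0,0]],[[0.36,-0.25,0.8],[0,0,0]],[[0,0,0.8],[0,0,0]],[[0,0,0.6],[0,0,0]],[[0,0,0],[0,0,0]]]'
python3 - <<'E'
from h import *
out=[]
p=robot.get_obs()["tool_pos"];print(p)
tip=p-[0,0,.019]
for n in("scene","top"):
    im=robot.grab_frame(n);cv2.imwrite(f"pics/{n}1.png",im)
    uv=proj(n,[tip,p])
    b=(uv[0]+[0,5]).astype(int);x,y=b-[45,50]
    z=cv2.resize(im[y:y+100,x:x+80],None,fx=5,fy=5,interpolation=cv2.INTER_CUBIC)
    for q,c in zip(uv,((0,0,255),(0,255,0))):cv2.drawMarker(z,tuple(((q-[x,y]+.5)*5).astype(int).tolist()),c,0,14,1)
    print(n,uv.round(1),x,y);out.append(z)
cv2.imwrite("pics/tip.png",np.hstack(out))
E
```

```text
t: 3.7
tool_pos: [0.6875, -0.0272, 0.1698]
ee_rot: [0.982, 0.19, -0.004, -0.001]
contact_force: [-1.5, -0.2, -1.0]
finger_gap: 0.007
grasp_force: 0.0
[ 0.68754169 -0.02722037  0.16975072]
scene [[202.5 220.9]
 [201.8 216.3]] 157 175
top [[251.4 129. ]
 [251.4 125.8]] 206 83
```

View pics/tip.png

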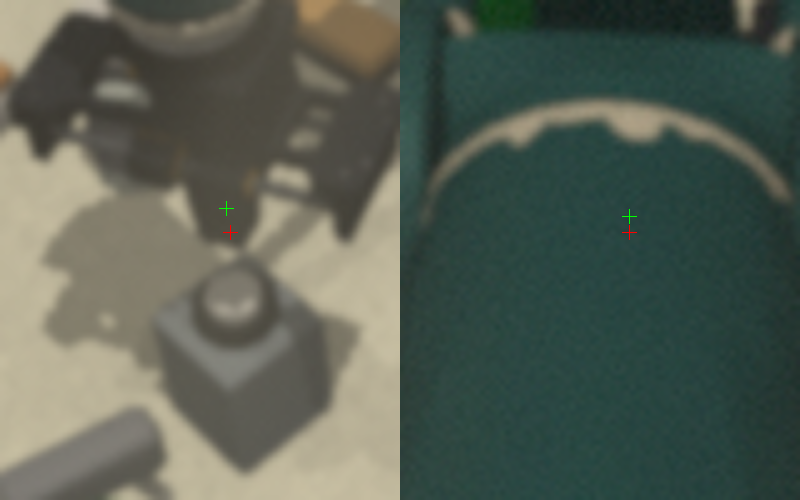

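The scene crop shows the tip about (-1.5,+1.7) px from where the calibration projects it, and the hand hides the tip in the top view. I'll check whether correcting the scene view by that makes the two cameras agree.

```bash
python3 - <<'E'
from h import *
D=dict(button=((203.6,233.8),(250.4,133.4),.112),short=((192.4,150.8),(377.8,221.4),.110),mid=((178.2,178),(335.6,160.4),.14),tall=((247.8,172.2),(268,219.8),.165))
for k,(s,t,z) in D.items():
    s=np.array(s)+[1.5,-1.7];print(k,tri(s,t).round(4),onplane("scene",s,z).round(4),onplane("top",t,z).round(4))
    print(proj("scene",[*onplane("top",t,z),z]).round(1)-s)
    for n in("scene","top"):print(n,robot.find_in(k if k=="" else {"button":"call_top"}.get(k,"can_"+k+"_top"),n)[:1])if k=="button" else 0
E
```

```text
button [ 0.6912 -0.0235  0.1101] [ 0.6908 -0.0195] [ 0.692  -0.0253]
[[-1.8 -0.9]]
scene [{'location': [0.682, -0.3426, 0.0446], 'p': 0.67}]
top []
short [ 0.4692 -0.3097  0.1106] [ 0.4674 -0.3059] [ 0.4713 -0.3126]
[[-2.2 -0.2]]
mid [ 0.6085 -0.2162  0.141 ] [ 0.6066 -0.2132] [ 0.6106 -0.2187]
[[-2.2 -0.1]]
tall [ 0.4713 -0.0552  0.1644] [ 0.4703 -0.0517] [ 0.4727 -0.0573]
[[-1.9 -0.4]]
```

With the correction the triangulated heights come out right: 0.110, 0.111, 0.141 and 0.164. The targets are the button at (0.691,-0.023) and the short can's cap at (0.469,-0.310). Pressing the button now.

```bash
python3 -m handwheel '[[[0.19,-0.1,0.5],[0,0,0]],[[0,0,0.5],[0,0,0]],[[0,0,0.4],[0,0,0]],[[0,0,0.16],[0,0,0]],[[0,0,0.16],[0,0,0]]]'
python3 -m handwheel '[[[0,0,0.08],[0,0,0]],[[0,0,0.08],[0,0,0]],[[0,0,0],[0,0,0]],[[0,0,0],[0,0,0]]]'
```

```text
t: 4.32
tool_pos: [0.6929, -0.0228, 0.1301]
ee_rot: [0.982, 0.19, -0.001, -0.0]
contact_force: [-1.5, 0.3, 2.2]
finger_gap: 0.005
grasp_force: 1.0
t: 4.65
tool_pos: [0.6941, -0.0229, 0.1285]
ee_rot: [0.982, 0.19, 0.0, 0.0]
contact_force: [-1.6, 0.1, 3.5]
finger_gap: 0.006
grasp_force: 1.4
```

```bash
python3 -m handwheel '[[[0,0,0.08],[0,0,0]],[[0,0,0.08],[0,0,0]],[[0,0,0.08],[0,0,0]],[[0,0,0],[0,0,0]]]'
```

```text
t: 4.98
tool_pos: [0.6947, -0.023, 0.125]
ee_rot: [0.982, 0.19, 0.001, 0.0]
contact_force: [-6.4, 0.5, 13.6]
finger_gap: 0.006
grasp_force: 7.3
```

The force rose to 13.6 N and the TCP stopped at 0.125, which puts the tip at 0.106, so the button is fully down. I'll release it, raise the hand and travel to the short can.

```bash
python3 -m handwheel '[[[0,0,0.04],[0,0,0]],[[0,0,0],[0,0,0]],[[0,0,-0.5],[0,0,0]],[[0,0,-1],[0,0,0]],[[0,0,-1],[0,0,0]]]'
python3 -m handwheel '[[[0,0,-1],[0,0,0]],[[-0.7,0.4,-0.8],[0,0,0]],[[-0.97,0.56,0],[0,0,0]],[[-0.97,0.56,0],[0,0,0]],[[-0.97,0.56,0],[0,0,0]]]'
python3 -m handwheel '[[[-0.97,0.56,0],[0,0,0]],[[-0.97,0.56,0],[0,0,0]],[[-0.97,0.56,0],[0,0,0]],[[-0.97,0.56,0],[0,0,0]],[[-0.97,0.56,0],[0,0,0]]]'
python3 -m handwheel '[[[-0.97,0.56,0],[0,0,0]],[[-0.97,0.56,0],[0,0,0]],[[-0.97,0.56,0],[0,0,0]],[[-0.6,0.4,0],[0,0,0]],[[0,0,0],[0,0,0]]]'
```

```text
t: 5.4
tool_pos: [0.6934, -0.0229, 0.1826]
ee_rot: [0.982, 0.19, -0.001, -0.0]
contact_force: [0.2, -0.6, 0.1]
finger_gap: 0.006
grasp_force: 0.0
t: 5.82
tool_pos: [0.6299, -0.1055, 0.2291]
ee_rot: [0.982, 0.191, 0.001, 0.001]
contact_force: [-0.3, -0.6, 0.1]
finger_gap: 0.003
grasp_force: 0.0
t: 6.23
tool_pos: [0.5429, -0.2162, 0.2283]
ee_rot: [0.982, 0.19, 0.001, 0.0]
contact_force: [1.0, 0.4, 0.4]
finger_gap: 0.006
grasp_force: 0.0
t: 6.65
tool_pos: [0.4799, -0.2989, 0.2284]
ee_rot: [0.982, 0.189, -0.0, 0.001]
contact_force: [0.3, 0.5, -0.5]
finger_gap: 0.003
grasp_force: 0.0
```

```bash
python3 -m handwheel '[[[-0.57,0.24,0.9],[0,0,0]],[[0,0,0.9],[0,0,0]],[[0,0,0.8],[0,0,0]],[[0,0,0.5],[0,0,0]],[[0,0,0.2],[0,0,0]]]'
python3 -m handwheel '[[[0,0,0],[0,0,0]],[[0,0,0],[0,0,0]]]'
python3 - <<'E'
from h import *
p=robot.get_obs()["tool_pos"];print(p.round(4));tip=p-[0,0,.019]
im=robot.grab_frame("scene");uv=proj("scene",[tip])[0]+[-1.5,1.7];x,y=(uv-[35,35]).astype(int);print(uv,x,y)
z=cv2.resize(im[y:y+75,x:x+80],None,fx=8,fy=8,interpolation=cv2.INTER_CUBIC)
cv2.drawMarker(z,tuple(((uv-[x,y]+.5)*8).astype(int).tolist()),(0,0,255),0,14,1)
a=np.linspace(0,2*np.pi,60)
q=proj("scene",np.c_[.469+.0225*np.cos(a),-.31+.0225*np.sin(a),.11+0*a])+[-1.5,1.7]
cv2.polylines(z,[((q-[x,y]+.5)*8).astype(int)],True,(0,255,0),1)
cv2.imwrite("pics/short.png",z)
E
```

```text
t: 7.07
tool_pos: [0.4697, -0.3057, 0.1433]
ee_rot: [0.982, 0.19, -0.001, -0.001]
contact_force: [-0.5, 0.4, 0.3]
finger_gap: 0.002
grasp_force: 0.0
t: 7.23
tool_pos: [0.4712, -0.3069, 0.1464]
ee_rot: [0.982, 0.191, 0.0, 0.0]
contact_force: [0.1, 0.1, -0.1]
finger_gap: 0.002
grasp_force: 0.0
[ 0.4712 -0.3069  0.1464]
[190.72552039 147.22322035] 155 112
```

View pics/short.png

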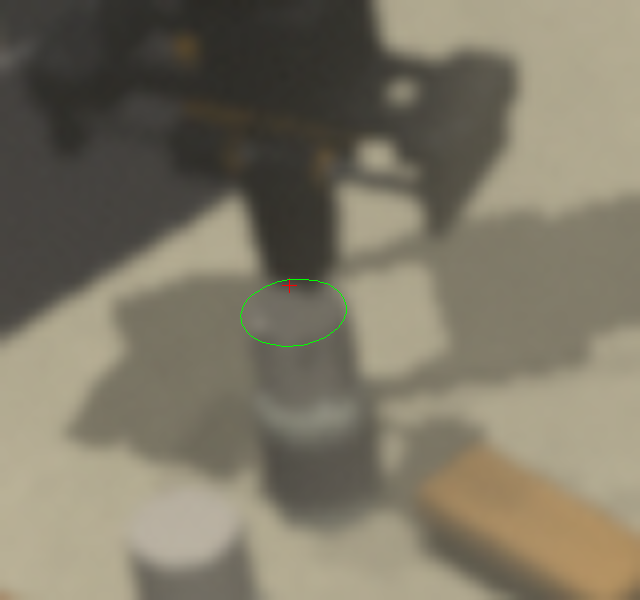

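The crop shows the tip centred over the cap at about crop px (300,290), with the cap centre near (299,312) and a visible gap of around 15 mm. I'll lower a little and hold for over two seconds.

```bash
H='[[[0,0,0],[0,0,0]],[[0,0,0],[0,0,0]],[[0,0,0],[0,0,0]],[[0,0,0],[0,0,0]],[[0,0,0],[0,0,0]]]' 
python3 -m handwheel '[[[-0.07,0.06,0.16],[0,0,0]],[[0,0,0.16],[0,0,0]],[[0,0,0],[0,0,0]],[[0,0,0],[0,0,0]],[[0,0,0],[0,0,0]]]'
python3 -m handwheel '[[[0,0,0],[0,0,0]],[[0,0,0],[0,0,0]],[[0,0,0],[0,0,0]],[[0,0,0],[0,0,0]],[[0,0,0],[0,0,0]]]'
python3 -m handwheel '[[[0,0,0],[0,0,0]],[[0,0,0],[0,0,0]],[[0,0,0],[0,0,0]],[[0,0,0],[0,0,0]],[[0,0,0],[0,0,0]]]'
python3 -m handwheel '[[[0,0,0],[0,0,0]],[[0,0,0],[0,0,0]],[[0,0,0],[0,0,0]],[[0,0,0],[0,0,0]],[[0,0,0],[0,0,0]]]'
python3 -m handwheel '[[[0,0,0],[0,0,0]],[[0,0,0],[0,0,0]],[[0,0,0],[0,0,0]],[[0,0,0],[0,0,0]],[[0,0,0],[0,0,0]]]'
python3 -m handwheel '[[[0,0,0],[0,0,0]],[[0,0,0],[0,0,0]],[[0,0,0],[0,0,0]],[[0,0,0],[0,0,0]],[[0,0,0],[0,0,0]]]'
python3 -m handwheel '[[[0,0,0],[0,0,0]],[[0,0,0],[0,0,0]],[[0,0,0],[0,0,0]],[[0,0,0],[0,0,0]],[[0,0,0],[0,0,0]]]'
```

```text
t: 7.7
tool_pos: [0.4694, -0.3091, 0.138]
ee_rot: [0.982, 0.19, 0.0, 0.0]
contact_force: [-0.3, -0.5, 0.0]
finger_gap: 0.0
grasp_force: 0.0
t: 8.12
tool_pos: [0.4694, -0.309, 0.138]
ee_rot: [0.982, 0.19, 0.0, 0.0]
contact_force: [-0.4, -0.5, -0.5]
finger_gap: 0.005
grasp_force: 0.0
t: 8.53
tool_pos: [0.4694, -0.309, 0.1379]
ee_rot: [0.982, 0.19, -0.0, -0.0]
contact_force: [-0.6, 0.1, -1.2]
finger_gap: 0.008
grasp_force: 0.0
t: 8.95
tool_pos: [0.4694, -0.309, 0.1379]
ee_rot: [0.982, 0.19, -0.0, -0.0]
contact_force: [-0.9, -0.2, -0.3]
finger_gap: 0.004
grasp_force: 0.0
t: 9.37
tool_pos: [0.4694, -0.309, 0.1379]
ee_rot: [0.982, 0.19, -0.0, 0.0]
contact_force: [0.2, -0.2, 1.0]
finger_gap: 0.003
grasp_force: 0.0
t: 9.78
tool_pos: [0.4694, -0.3091, 0.1379]
ee_rot: [0.982, 0.19, 0.0, 0.0]
contact_force: [0.1, 0.1, -0.7]
finger_gap: 0.007
grasp_force: 0.0
t: 10.2
tool_pos: [0.4694, -0.3091, 0.1379]
ee_rot: [0.982, 0.19, -0.0, 0.0]
contact_force: [-0.4, -0.3, 0.0]
finger_gap: -0.0
grasp_force: 0.0
```

Held for about 2.5 s. I'm raising the hand and going round the tall can and the filled cups, at x of about 0.63, to the empty cup.

```bash
python3 -m handwheel '[[[0,0,-0.6],[0,0,0]],[[0,0,-1],[0,0,0]],[[0,0,-1],[0,0,0]],[[0,0,-1],[0,0,0]],[[0,0,-0.4],[0,0,0]]]'
python3 -m handwheel '[[[0.98,-0.73,0],[0,0,0]],[[0.98,-0.73,0],[0,0,0]],[[0.98,-0.73,0],[0,0,0]],[[0.98,-0.73,0],[0,0,0]],[[0.98,-0.73,0],[0,0,0]]]'
python3 -m handwheel '[[[0.98,-0.73,0],[0,0,0]],[[0.98,-0.73,0],[0,0,0]],[[0.98,-0.73,0],[0,0,0]],[[0.98,-0.73,0],[0,0,0]],[[0.98,-0.73,0],[0,0,0]]]'
python3 -m handwheel '[[[0.37,-0.93,0],[0,0,0]],[[0.37,-0.93,0],[0,0,0]],[[0.37,-0.93,0],[0,0,0]],[[0.37,-0.93,0],[0,0,0]],[[0.37,-0.93,0],[0,0,0]]]'
python3 -m handwheel '[[[0.37,-0.93,0],[0,0,0]],[[0.37,-0.93,0],[0,0,0]],[[0.37,-0.93,0],[0,0,0]],[[0.37,-0.93,0],[0,0,0]],[[0.37,-0.93,0],[0,0,0]]]'
python3 -m handwheel '[[[0.37,-0.93,0],[0,0,0]],[[0.37,-0.93,0],[0,0,0]],[[0,0,0],[0,0,0]]]'
```

```text
t: 10.62
tool_pos: [0.4709, -0.3101, 0.2419]
ee_rot: [0.982, 0.19, 0.002, 0.002]
contact_force: [0.3, -0.5, 0.9]
finger_gap: 0.005
grasp_force: 0.0
t: 11.03
tool_pos: [0.5492, -0.1774, 0.2372]
ee_rot: [0.982, 0.19, -0.0, -0.0]
contact_force: [0.5, 1.2, -0.7]
finger_gap: 0.003
grasp_force: 0.0
t: 11.45
tool_pos: [0.6288, -0.0468, 0.237]
ee_rot: [0.982, 0.19, -0.0, -0.0]
contact_force: [-0.3, -0.4, -0.2]
finger_gap: 0.005
grasp_force: 0.0
t: 11.87
tool_pos: [0.6275, 0.0781, 0.2369]
ee_rot: [0.982, 0.19, -0.001, -0.0]
contact_force: [0.2, -0.4, 0.4]
finger_gap: 0.008
grasp_force: 0.0
t: 12.28
tool_pos: [0.627, 0.2031, 0.2369]
ee_rot: [0.982, 0.19, -0.001, 0.0]
contact_force: [-0.2, 0.9, 0.8]
finger_gap: 0.005
grasp_force: 0.0
t: 12.53
tool_pos: [0.6265, 0.2562, 0.2368]
ee_rot: [0.981, 0.192, -0.0, -0.001]
contact_force: [-0.5, 0.5, 0.5]
finger_gap: 0.003
grasp_force: 0.0
```

```bash
python3 - <<'E'
from h import *
from scipy.optimize import least_squares
def pts(n,box,out):
    im=cv2.imread(f"pics/{n}0.png").astype(np.float32).mean(2);im=cv2.resize(im,None,fx=4,fy=4,interpolation=cv2.INTER_CUBIC)
    bg=np.percentile(im,60);m=(im<(bg+25)/2).astype(np.uint8)
    cs,_=cv2.findContours(m,0,cv2.CHAIN_APPROX_NONE)
    p=np.vstack(cs)[:,0]/4-.375
    x0,y0,x1,y1=box
    return p[(p[:,0]>x0)&(p[:,0]<x1)&(p[:,1]>y0)&(p[:,1]<y1)]
for n,box in(("top",(74,196,102,228)),("scene",(338,236,372,256))):
  p=pts(n,box,0)
  for z,off in((.122,(0,0)),(.122,(1.5,-1.7))):
    if n=="top" and off[0]: continue
    w=np.array([onplane(n,q+np.array(off),z) for q in p])
    r=least_squares(lambda c:np.hypot(*(w-c).T)-.043,[.486,.325],loss="soft_l1",f_scale=.002)
    r3=least_squares(lambda c:np.hypot(*(w-c[:2]).T)-c[2],[.486,.325,.043])
    print(n,off,len(p),r.x.round(4),np.abs(r.fun).mean().round(4),r3.x.round(4))
E
```

```text
top (0, 0) 143 [0.4875 0.3215] 0.0003 [0.4886 0.3229 0.0415]
scene (0, 0) 183 [0.4949 0.3274] 0.0029 [0.4932 0.3229 0.0416]
scene (1.5, -1.7) 183 [0.4876 0.3275] 0.0029 [0.4859 0.3231 0.0417]
```

Both views agree on the rim centre: (0.487, 0.3245).

```bash
python3 -m handwheel '[[[-0.83,-0.92,0],[0,0,0]],[[-0.83,-0.92,0],[0,0,0]],[[-0.83,-0.92,0],[0,0,0]],[[-0.83,-0.92,0],[0,0,0]],[[-0.83,-0.92,0],[0,0,0]]]'
python3 -m handwheel '[[[0,0,0.4],[0,0,0]],[[0,0,0.8],[0,0,0]],[[0,0,0.8],[0,0,0]],[[0,0,0.6],[0,0,0]],[[0,0,0.3],[0,0,0]]]'
python3 -m handwheel '[[[0,0,0],[0,0,0]],[[0,0,0],[0,0,0]],[[0,0,0],[0,0,0]]]'
```

```text
t: 12.95
tool_pos: [0.4867, 0.3195, 0.237]
ee_rot: [0.982, 0.19, -0.0, 0.0]
contact_force: [0.3, 1.4, -0.0]
finger_gap: 0.005
grasp_force: 0.0
t: 13.37
tool_pos: [0.487, 0.3182, 0.1621]
ee_rot: [0.982, 0.19, -0.002, 0.001]
contact_force: [0.4, -0.1, 0.0]
finger_gap: 0.007
grasp_force: 0.0
t: 13.62
tool_pos: [0.489, 0.32, 0.1663]
ee_rot: [0.982, 0.19, 0.001, -0.0]
contact_force: [0.4, 0.7, 1.0]
finger_gap: 0.005
grasp_force: 0.0
```

```bash
python3 -m handwheel '[[[0,-0.2,0.29],[0,0,0]],[[0,0,0.28],[0,0,0]],[[0,0,0],[0,0,0]],[[0,0,0],[0,0,0]],[[0,0,0],[0,0,0]]]'
python3 - <<'E'
from h import *
p=robot.get_obs()["tool_pos"];print(p.round(4))
im=robot.grab_frame("scene");x,y=315,205
z=cv2.resize(cv2.convertScaleAbs(im[y:y+75,x:x+80],alpha=1.8),None,fx=8,fy=8,interpolation=cv2.INTER_CUBIC)
a=np.linspace(0,2*np.pi,60)
q=proj("scene",np.c_[.487+.043*np.cos(a),.3245+.043*np.sin(a),.122+0*a])+[-1.5,1.7]
cv2.polylines(z,[((q-[x,y]+.5)*8).astype(int)],True,(0,255,0),1)
cv2.imwrite("pics/cup.png",z)
E
```

```text
t: 14.03
tool_pos: [0.4861, 0.3246, 0.1511]
ee_rot: [0.982, 0.19, -0.0, 0.0]
contact_force: [0.5, 0.9, 0.2]
finger_gap: 0.007
grasp_force: 0.0
[0.4861 0.3246 0.1511]
```

View pics/cup.png

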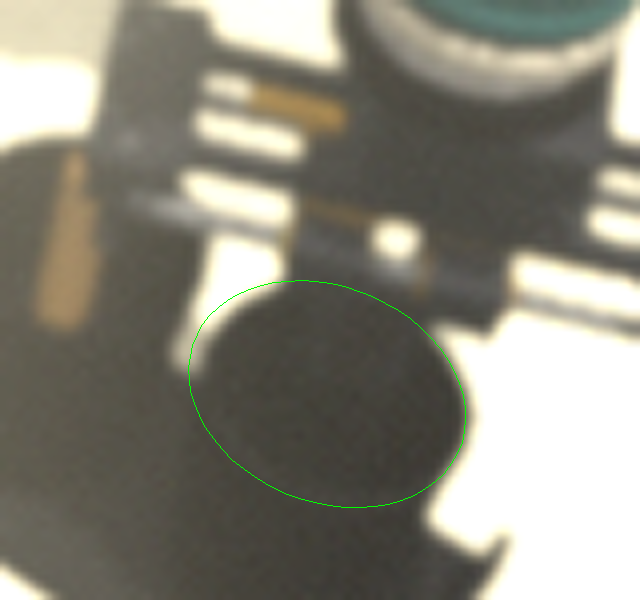

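The rim outline fits the empty cup: the circle is centred near crop px (327,393) and the dark fingers are centred over it. There is no contact force. I'll hold still, then hand in.

```bash
python3 -m handwheel '[[[0,0,0],[0,0,0]],[[0,0,0],[0,0,0]],[[0,0,0],[0,0,0]],[[0,0,0],[0,0,0]],[[0,0,0],[0,0,0]]]'
python3 -m handwheel '[[[0,0,0],[0,0,0]],[[0,0,0],[0,0,0]],[[0,0,0],[0,0,0]],[[0,0,0],[0,0,0]],[[0,0,0],[0,0,0]]]'
python3 -m handwheel '[[[0,0,0],[0,0,0]],[[0,0,0],[0,0,0]],[[0,0,0],[0,0,0]],[[0,0,0],[0,0,0]],[[0,0,0],[0,0,0]]]'
python3 -c "
from workcell import robot
print(robot.job_done())"
```

```text
t: 14.5
tool_pos: [0.4863, 0.3246, 0.1513]
ee_rot: [0.982, 0.19, 0.0, -0.0]
contact_force: [0.1, 0.6, 0.2]
finger_gap: 0.005
grasp_force: 0.0
t: 14.92
tool_pos: [0.4862, 0.3246, 0.1511]
ee_rot: [0.982, 0.19, 0.0, -0.0]
contact_force: [-1.0, -0.3, -0.1]
finger_gap: 0.004
grasp_force: 0.0
t: 15.33
tool_pos: [0.4862, 0.3246, 0.1512]
ee_rot: [0.982, 0.19, -0.0, -0.0]
contact_force: [-0.8, 0.2, 0.6]
finger_gap: 0.006
grasp_force: 0.0
the job is handed in; nothing more can be done
None
```

Job handed in at about 15 s: I pressed the call button fully down and let it go, held the fingertips about 9 mm above the shortest can's cap for about 2.5 s, and finished still, about 10 mm above the mouth of the empty cup; the hand-in returned no verdict.

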